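# Lift the loaded tray out of the tool chest and hold it level

## Task

Swing the tool chest's lid fully open by the bar handle on its front, so that it stands upright and stays there, then take the lift-out tray inside by its carrying bar and raise it straight up, level all the way, until its underside is a good 5 cm above the chest's rim. Hold it there, over the chest, level and still for three seconds so that the spanners under it can be got at, and finish while still holding it: the program ends with the tray in the gripper. Keep everything that lies in the tray in it, and do not disturb the glue jar, the glue bottle or the roll of tape beside the chest.

Things in the scene. Friction and masses are not known exactly. Their poses are not given: they have to be found in the camera images.
- chest: dark wooden tool chest, brass corners, fixed on the bench: 170 mm deep (x), 300 wide (y), box 85 high to its rim, 132 with the lid shut, walls 10. Origin: centre of its underside, on the bench; x points to the back (hinges), -x to the front. End ledges carry the tray 36 mm above the bench; spanners lie flat on the floor below. Brass loops at both ends stand out 20 mm, 39 to 59 mm up
- lid (a joint): angle of the chest's lid (a cap 170 x 300 mm, 43 to 47 high, 0.45 kg): 0 shut, 1.57 upright, 1.65 its stop; it swings the front up and to the back. Starts shut or up to 0.2 ajar. Friction hinges hold it wherever it is left; opening takes about 5 N at the handle
- lid_hinge (a point): middle of the lid's hinge line, at the back top edge of the box: 85 mm behind the chest's centre and 85 mm above the bench. The hinge line runs along the chest's y; this point does not move
- lid_handle (a point): middle of the brass bar handle on the lid's front: round, 11 mm thick, 90 long along the chest's y, standing 35 off the face on posts 38 mm either side of the middle (free gap to the face 29). Lid shut: 107 mm above the bench, 205 in front of the hinge line and 22 above it; the lid's top is 25 above the bar's middle. It turns with the lid
- tray: light wooden lift-out tray in the chest, 144 x 274 mm (x, y), walls 38 high, 74 high with its carrying bar, 0.30 kg empty, 3 mm play all round. Origin: centre of its underside; axes as the chest's. A divider at y = 0 (34 high) makes two compartments, each 132 (x) by about 125 (y); floor 4 thick
- tray_bar (a point): middle of the tray's carrying bar: a flat wooden bar along the tray's y, 12 mm thick (x), 20 mm high, 248 mm long, held at both ends; this point is 64 mm above the tray's underside. Below the bar it is open down to the things in the tray, which reach at most 40 mm above the tray's underside
- sanding_block: notched wooden sanding block in the tray, 35 x 80 x 36 mm, about 0.08 kg; origin: centre of its underside, long side along its y
- plane_iron: dark steel plane iron in the tray's other compartment, 29 x 76 x 12 mm, about 0.16 kg; origin: centre of its underside, long side along its y. Which of the two compartments holds it and which the sanding block varies
- wood_peg: small wooden peg at the back of the tray, 15 x 72 x 12 mm, 12 g, in the compartment on the +y side; origin: centre of its underside
- glue_jar: glass jar with a red lid, 64 mm across, 97 mm high, standing beside the chest; leave it alone. Origin: centre of its underside
- glue_bottle: white glue bottle with a pointed nozzle, 62 mm across, 192 mm high, standing beside the chest; leave it alone. Origin: centre of its underside
- masking_tape: roll of masking tape lying flat, 104 mm across, 25 mm high, in front of the chest's right part; leave it alone. Origin: centre of its underside

How it is judged:
By the outcome, as a careful person would: the job done as asked, in the order asked, and still so for the second after the job is handed in, while the arm keeps its last pose, push and grip.
It also fails if it takes over 58 s, if anything falls off the work surface, if the arm or the gripper's body presses on something with over 40 N, if the wrist force passes 120 N, or if a joint passes its speed limit or range.

## Robot

A 6-joint arm with a two-finger parallel gripper is mounted at the origin on a cart in front of the work surface, level with it; the furniture and walls round the work are solid. World frame = base frame: x ahead of the robot, y to its left, z up, the work surface at z = 0. Lengths are in m, angles in rad, forces in N, time in s.
With the tool pointing down it reaches from about 0.325 to 0.775 m from the base axis. Payload 5.5 kg.
Tool frame: the origin (TCP) lies between the finger pads; the fingertips stand 8 mm ahead of it and the grasp point (between the pads) lies 11 mm behind it (manip.tcp_to_tips is the distance from the TCP to the fingertips, in m); z points along the fingers, y is the line along which they close (so a half turn about z gives the same grasp; the last joint's range is limited). The gripper opens to 88 mm and grips with 3 to 60 N. Pads are 20 mm wide; open, the fingers measure 115 mm over their backs; the gripper's body (75 mm by 178 mm) begins 61 mm behind the grasp point.
Start: joints at [-1.221, 0.091, 1.231, -0, 1.82, -0.057], TCP at [0.237, -0.551, 0.231] pointing down, gripper open.
Joint ranges: [-2.87, 2.87], [-0.86, 2.18], [0.17, 2.46], [-1.51, 4.65], [0.06, 2.69], [-2.65, 2.65]. Speed limits (rad/s): [2.57, 2.57, 3.01, 3.14, 3.14, 3.14].

## Interface

Orientations are given as a unit quaternion [w, x, y, z].
In Python, from bench import manip, viewer, state gives the robot as it stands (manip), with the cameras (viewer) and the readings as plain functions. Calls block until the motion is done:
- manip.move_to(position, orientation): joint-space move of the TCP to a pose.
- manip.move_l(position, speed=0.15, orientation=None): straight line of the TCP; orientation=None keeps the orientation; speed is the mean speed in m/s.
- manip.movej(angles): joint-space move.
- manip.gripper_open() and manip.close(): open the fingers fully, or close them until they stop; the grip force is fixed at half the most.
- manip.hold(seconds).
- manip.inverse_kinematics(position, orientation): joint angles nearest the present ones, or None.
- state(): the state.
- viewer.get_image(name): name is "side" or "top" or "wrist"; returns a dict with "frame" (384x512x3 uint8, blue, green, red), "depth" (384x512 float32, m along the optical axis (not along the pixel's ray), 0 where there is no reading), "camera_matrix" (3x3 intrinsics, pixels), "view" (4x4, takes a point from world to camera coordinates). Camera axes: x right, y up, looking along -z (the intrinsics and any distortion apply to the point x, -y, -z); pixel columns grow to the right and rows downward; lengths in m; the calibration is good to about 2 mm. A picture is of the moment at which its call begins.
A pose or a line that the arm cannot do raises manip.IKError and nothing moves.
- manip.job_done(): hands the job in; it is judged then, once.
The state is a dict: "time": time; "joint_pos": joint angles; "dq": joint speeds; "joint_torque": joint torques, N m; "ee_pos": TCP position; "ee_rot": TCP orientation; "ft_force": force on the tool from outside, world axes, zero at the start; "moment": the same for the moment, N m; "finger_gap": finger opening in m; "finger_force": force on a finger pad.
Only numpy, scipy, OpenCV 4.12 (cv2) and the standard library are available. Lean on these libraries where they do the work, as an engineer would, in place of code of your own. Each camera call takes 0.05 s, during which the arm holds its last target. There are 200 camera calls.

## Working session

There is one attempt and no reset: what is moved stays moved. The work goes in short steps, each a Python script; the robot and the scene stay as the last script left them, time stands still between calls to the robot, and variables do not carry over. Pictures are saved under pics/ and viewed, at most 10 in all, crops included, and the job is handed in when it is done.

```bash
ls; mkdir -p pics; python3 - <<'E'
from bench import manip, viewer, state
import cv2,numpy as np
s=state();print(s['time'],s['ee_pos'],s['ee_rot'],s['finger_gap'])
for n in("side","top"):
    d=viewer.get_image(n);cv2.imwrite(f"pics/{n}0.png",cv2.resize(d["frame"],(800,600)));np.savez(f"{n}0.npz",**d)
    print(n,d["camera_matrix"],d["view"].round(3))
E
```

```text
bench.py
pics
0.0 [ 0.23731658 -0.55078763  0.22955054] [-9.14145744e-04  9.79387064e-01  2.01990401e-01 -1.44753047e-04] 0.08794441410716493
side [[400.91352523   0.         256.55474088]
 [  0.         400.91352523 190.37438449]
 [  0.           0.           1.        ]] [[-0.719 -0.695 -0.004  0.288]
 [ 0.564 -0.587  0.581 -0.455]
 [-0.406  0.415  0.814 -0.637]
 [ 0.     0.     0.     1.   ]]
top [[353.30537221   0.         258.65735759]
 [  0.         353.30537221 192.8789132 ]
 [  0.           0.           1.        ]] [[-0.004 -1.    -0.01  -0.159]
 [ 0.988 -0.005  0.156 -0.554]
 [-0.156 -0.01   0.988 -0.881]
 [ 0.     0.     0.     1.   ]]
```

View pics/side0.png

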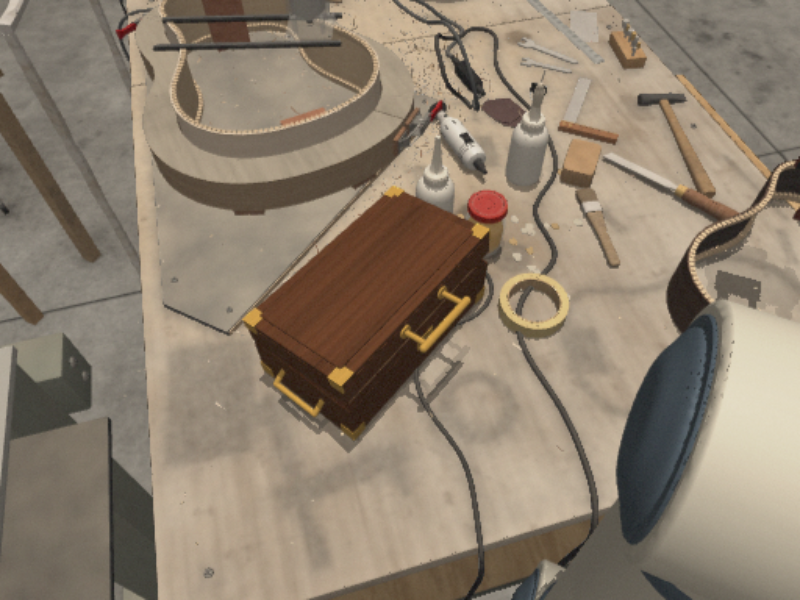

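View pics/top0.png

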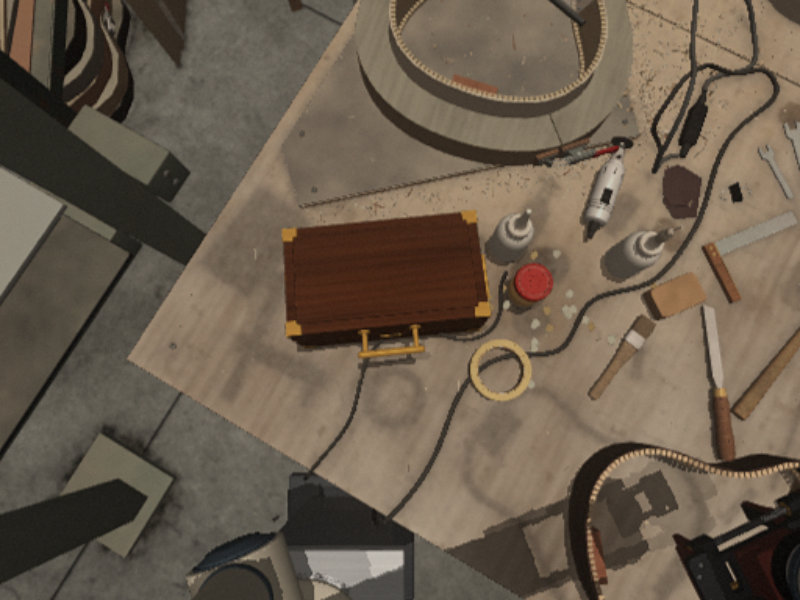

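Side view: lid top corners at about (252,318), (339,377), (488,230) and (395,190), with the handle bar from (425,347) to (466,299). Top view: chest from about (284,229) to (488,313), bar (361,353) to (422,350). The jar and bottle stand to its right and the tape is front right. Next I'll fit a chest pose and lid angle to both views.

```bash
cat > geo.py <<'E'
import numpy as np,cv2
def proj(d,P):
    c=np.c_[P,np.ones(len(P))]@d["view"].T; c=c[:,:3]*[1,-1,-1]
    u=c@d["camera_matrix"].T; return u[:,:2]/u[:,2:]
def cloud(d):
    K=d["camera_matrix"];z=d["depth"];v,u=np.indices(z.shape)
    c=np.stack([(u-K[0,2])/K[0,0]*z,-(v-K[1,2])/K[1,1]*z,-z,np.ones_like(z)],-1)
    P=(c@np.linalg.inv(d["view"]).T)[...,:3];P[z==0]=np.nan;return P
def chest2w(p,P):
    c,s=np.cos(p[2]),np.sin(p[2]);P=np.asarray(P,float)
    return P@np.array([[c,-s,0],[s,c,0],[0,0,1]]).T+[p[0],p[1],p[4] if len(p)>4 else 0]
def lidpt(P,a): # chest-frame point of the shut lid, at angle a
    Q=np.array(P,float);x=Q[:,0]-.085;z=Q[:,2]-.085
    Q[:,0]=.085+x*np.cos(a)+z*np.sin(a);Q[:,2]=.085-x*np.sin(a)+z*np.cos(a);return Q
E
python3 - <<'E'
from geo import *
from scipy.optimize import least_squares
S=dict(np.load("side0.npz"));T=dict(np.load("top0.npz"))
M=[[-.085,.15,.132],[.085,.15,.132],[.085,-.15,.132],[-.085,-.15,.132],[-.12,.045,.107],[-.12,-.045,.107]]
s=np.array([[339,377],[250,318],[394,189],[489,229],[423,347],[466,300]])*.64
t=np.array([[293,338],[283,229],[476,212],[489,313],[360,353],[423,350]])*.64
def f(p):
    W=chest2w(p,lidpt(M,p[3]));return np.r_[(proj(S,W)-s).ravel(),(proj(T,W)-t).ravel()]
r=least_squares(f,[.45,-.1,0.0,0.1,0]);print(r.x,r.fun.reshape(-1,2).round(1).tolist())
print(chest2w(r.x,lidpt([[-.12,0,.107]],r.x[3])))
# depth check: lid top plane + gold bar
for n,d,px in(("S",S,s),("T",T,t)):
    P=cloud(d)
    m=cv2.fillConvexPoly(np.zeros((384,512),np.uint8),px[:4].astype(int),1);m=cv2.erode(m,np.ones((9,9)))>0
    Q=P[m];Q=Q[~np.isnan(Q).any(1)];A=np.c_[Q[:,:2],np.ones(len(Q))];c=np.linalg.lstsq(A,Q[:,2],rcond=None)[0]
    print(n,"plane",c,np.arctan(np.hypot(*c[:2])),"center z",Q[:,2].mean())
    hsv=cv2.cvtColor(d["frame"],cv2.COLOR_BGR2HSV)
    b=np.zeros((384,512),np.uint8);cv2.line(b,tuple(px[4].astype(int)),tuple(px[5].astype(int)),1,3)
    k=(b>0)&(hsv[...,1]>130)&(hsv[...,2]>110)&(hsv[...,0]<32)
    print(" bar depth", np.nanmedian(P[k],0),k.sum())
a=cv2.resize(S["frame"][165:240,240:320],(640,600),interpolation=cv2.INTER_CUBIC);cv2.imwrite("pics/c1.png",a)
E
```

```text
[ 0.57631473 -0.13608172  0.08902647  0.18054175 -0.01195339] [[0.7, 3.1], [-3.5, 1.0], [-0.0, -0.3], [0.3, -1.0], [0.3, -0.2], [0.4, -0.4], [-2.8, -2.7], [2.2, 0.5], [0.5, 0.1], [2.0, 1.1], [2.0, 0.9], [0.2, -0.8]]
[[ 0.46404345 -0.14610332  0.13149936]]
S plane [-0.12503572 -0.01165149  0.2127687 ] 0.12492349140878561 center z 0.14183717362644385
 bar depth [ 0.46268341 -0.13979018  0.13700443] 186
T plane [-0.12024728 -0.01093892  0.21084867] 0.12016211604305106 center z 0.1422277032529059
 bar depth [ 0.46562494 -0.1402133   0.13745205] 172
```

```bash
python3 - <<'E'
from geo import *
for n in("side0","top0"):
    d=dict(np.load(n+".npz"));P=cloud(d);x,y,z=P[...,0],P[...,1],P[...,2]
    m=(abs(z-(.2118-.1226*x-.0113*y))<.003)&(x>.4)&(x<.75)&(abs(y+.14)<.2)
    nl,l,st,_=cv2.connectedComponentsWithStats(m.astype(np.uint8));m=l==1+np.argmax(st[1:,4])
    r=cv2.minAreaRect(P[m][:,:2].astype(np.float32));print(n,r,cv2.boxPoints(r).round(4).tolist())
    print(" z prof",[(round(a,2),round(float(np.median(z[m&(abs(x-a)<.004)])),4)) for a in np.arange(.5,.67,.02)])
    h=cv2.cvtColor(d["frame"],cv2.COLOR_BGR2HSV)
    k=(x>.44)&(x<.48)&(abs(y+.14)<.06)&(z>.12)&(z<.15)
    Q=P[k];Q=Q[Q[:,2]>np.percentile(Q[:,2],20)];c=np.polyfit(Q[:,1],Q[:,0],1);print(" bar n",k.sum(),Q.mean(0),"y",Q[:,1].min(),Q[:,1].max(),"zmax",np.percentile(Q[:,2],95),"x",np.percentile(Q[:,0],[3,97]),c)
    # other objects on bench
    hh=(z>.015)&(z<.25)&(y<-.25)&(y>-.5)&(x>.35)&(x<.8)
    nl,l,st,ce=cv2.connectedComponentsWithStats(hh.astype(np.uint8))
    for i in range(1,nl):
        if st[i,4]>60:
            Q=P[l==i];print("  obj",Q.min(0).round(3),Q.max(0).round(3),st[i,4])
E
```

```text
side0 ((0.5838592648506165, -0.13193438947200775), (0.1697678565979004, 0.30231884121894836), 5.423647403717041) [[0.48510000109672546, 0.010499999858438969], [0.5135999917984009, -0.2903999984264374], [0.682699978351593, -0.274399995803833], [0.6541000008583069, 0.026599999517202377]]
 z prof [(np.float64(0.5), 0.1488), (np.float64(0.52), 0.1487), (np.float64(0.54), 0.1466), (np.float64(0.56), 0.1442), (np.float64(0.58), 0.1415), (np.float64(0.6), 0.1391), (np.float64(0.62), 0.1365), (np.float64(0.64), 0.1342), (np.float64(0.66), 0.1324)]
 bar n 303 [ 0.46305214 -0.14011785  0.13669422] y -0.19170930267872374 -0.09494585404602227 zmax 0.13888480241339232 x [0.45557199 0.47406782] [-0.08339316  0.45136727]
  obj [ 0.779 -0.496  0.034] [ 0.8   -0.289  0.099] 817
  obj [ 0.504 -0.397  0.015] [ 0.686 -0.25   0.194] 2389
  obj [ 0.665 -0.5    0.016] [ 0.768 -0.476  0.045] 245
  obj [ 0.388 -0.374  0.015] [ 0.491 -0.271  0.029] 731
top0 ((0.5862659811973572, -0.13087664544582367), (0.1696864813566208, 0.30240514874458313), 5.578850746154785) [[0.4871000051498413, 0.01140000019222498], [0.
[... 191 characters left out ...]
(np.float64(0.54), 0.1475), (np.float64(0.56), 0.1451), (np.float64(0.58), 0.1424), (np.float64(0.6), 0.1401), (np.float64(0.62), 0.1375), (np.float64(0.64), 0.135), (np.float64(0.66), 0.1318)]
 bar n 223 [ 0.46574169 -0.1409906   0.13769091] y -0.19104386813925744 -0.09376432659617485 zmax 0.14015228179373718 x [0.45890453 0.47529177] [-0.08868586  0.45323782]
  obj [ 0.783 -0.49   0.035] [ 0.8   -0.301  0.1  ] 560
  obj [ 0.667 -0.5    0.015] [ 0.768 -0.476  0.046] 263
  obj [ 0.63  -0.369  0.015] [ 0.689 -0.31   0.195] 647
  obj [ 0.507 -0.301  0.016] [ 0.685 -0.25   0.153] 1049
  obj [ 0.546 -0.396  0.019] [ 0.607 -0.334  0.102] 644
  obj [ 0.393 -0.372  0.015] [ 0.491 -0.27   0.031] 580
```

View pics/c1.png

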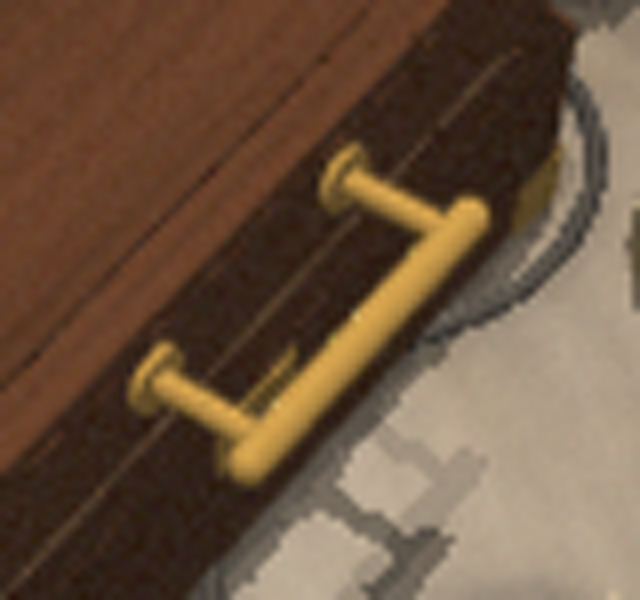

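Crop: the brass bar runs from about (248,465) to (470,215) and is clear of its surroundings, with the lid slightly ajar. Depth and corners agree on chest centre ≈ (0.579, -0.132), yaw 0.096 and lid 0.12. Next is an IK check of the opening arc.

```bash
cat >> geo.py <<'E'
from scipy.spatial.transform import Rotation as R
CH=[.5788,-.1320,.096]
def tool(p,t,sg,back=.0,ch=CH):
    """TCP pose with chest-frame point p lying `back` behind the TCP, tool tilted t below chest +x"""
    ex=np.array([np.cos(ch[2]),np.sin(ch[2]),0]);ez=np.array([0,0,1.])
    z=np.cos(t)*ex-np.sin(t)*ez;y=sg*(np.sin(t)*ex+np.cos(t)*ez)
    q=R.from_matrix(np.c_[np.cross(y,z),y,z]).as_quat()
    return chest2w(ch,[p])[0]+back*z,[float(v) for v in np.r_[q[3],q[:3]]]
def bar(a): return lidpt([[-.12,0,.107]],a)[0]
E
python3 - <<'E'
from geo import *
from bench import manip, viewer, state
for sg in(1,-1):
  for t0 in(.2,.35,.5,.7):
    print(sg,t0)
    for a in np.linspace(.12,1.64,5):
        t=t0+(a-.12)/1.52*(1.57-t0)
        p,q=tool(bar(a),t,sg,.005);j=manip.inverse_kinematics(list(p),q)
        print("  ",round(a,2),None if j is None else np.round(j,2))
    p,q=tool(bar(.12),t0,sg,-.08);j=manip.inverse_kinematics(list(p),q);print("  pre",None if j is None else np.round(j,2))
  for z in(.1,.215):
    p,q=tool([0,0,z],np.pi/2,sg,.011);j=manip.inverse_kinematics(list(p),q);print("tray",z,None if j is None else np.round(j,2))
E
```

```text
1 0.2
   0.12 None
   0.5 None
   0.88 [-0.52 -0.55  1.87  0.4   1.25 -0.63]
   1.26 [-0.33 -0.09  1.36  0.14  1.56 -0.41]
   1.64 [-0.22  0.43  0.74  0.    1.97 -0.31]
  pre None
1 0.35
   0.12 None
   0.5 None
   0.88 [-0.49 -0.49  1.81  0.34  1.31 -0.59]
   1.26 [-0.32 -0.06  1.32  0.12  1.6  -0.4 ]
   1.64 [-0.22  0.43  0.74  0.    1.97 -0.31]
  pre None
1 0.5
   0.12 None
   0.5 [-0.68 -0.8   2.16  0.57  1.2  -0.83]
   0.88 [-0.46 -0.44  1.74  0.28  1.37 -0.55]
   1.26 [-0.31 -0.03  1.29  0.11  1.64 -0.39]
   1.64 [-0.22  0.43  0.74  0.    1.97 -0.31]
  pre None
1 0.7
   0.12 None
   0.5 [-0.6  -0.69  2.04  0.42  1.28 -0.72]
   0.88 [-0.43 -0.36  1.66  0.21  1.46 -0.5 ]
   1.26 [-0.3   0.01  1.24  0.08  1.69 -0.38]
   1.64 [-0.22  0.43  0.74  0.    1.97 -0.31]
  pre None
tray 0.1 [-0.28  0.09  1.48  0.    1.57 -0.38]
tray 0.215 [-0.28  0.07  1.3   0.    1.77 -0.38]
-1 0.2
   0.12 None
   0.5 None
   0.88 [-0.52 -0.55  1.87  0.4   1.25  2.51]
   1.26 None
   1.64 None
  pre None
-1 0.35
   0.12 None
   0.5 None
   0.88 [-0.49 -0.49  1.81  0.34  1.31  2.55]
   1.26 None
   1.64 None
  pre None
-1 0.5
   0.12 None
   0.5 [-0.68 -0.8   2.16  0.57  1.2   2.31]
   0.88 [-0.46 -0.44  1.74  0.28  1.37  2.59]
   1.26 None
   1.64 None
  pre None
-1 0.7
   0.12 None
   0.5 [-0.6  -0.69  2.04  0.42  1.28  2.43]
   0.88 [-0.43 -0.36  1.66  0.21  1.46  2.64]
   1.26 None
   1.64 None
  pre None
tray 0.1 None
tray 0.215 None
```

```bash
cat >> geo.py <<'E'
def push(a,t,gap=0,back=.007,sg=1,ch=CH):
    """closed fingers under/in front of the lid's bar, `gap` short of touching it"""
    n=np.array([np.sin(t),0,np.cos(t)])
    return tool(bar(a)-n*(.019+gap),t,sg,back,ch)
E
python3 - <<'E'
from geo import *
from bench import manip, viewer, state
for t0 in(.7,.85,1.0,1.2):
    print(t0)
    for a in np.linspace(.12,1.65,6):
        t=t0+(a-.12)/1.53*(1.5-t0)
        p,q=push(a,t);j=manip.inverse_kinematics(list(p),q)
        print("  ",round(a,2),p.round(3),None if j is None else np.round(j,2))
    for g,b in((.02,.007),(.04,-.04),(.05,-.06)):
        p,q=push(.12,t0,g,b);j=manip.inverse_kinematics(list(p),q);print("  pre",p.round(3),None if j is None else np.round(j,2))
E
```

```text
0.7
   0.12 [ 0.457 -0.144  0.112] None
   0.43 [ 0.477 -0.142  0.172] [-0.68 -0.79  2.17  0.5   1.26 -0.81]
   0.73 [ 0.514 -0.138  0.222] [-0.53 -0.56  1.89  0.32  1.36 -0.62]
   1.04 [ 0.564 -0.133  0.259] [-0.4  -0.29  1.58  0.18  1.5  -0.47]
   1.34 [ 0.622 -0.128  0.279] [-0.3  -0.    1.26  0.09  1.67 -0.38]
   1.65 [ 0.683 -0.122  0.279] [-0.24  0.31  0.9   0.02  1.87 -0.33]
  pre [ 0.444 -0.145  0.097] None
  pre [ 0.395 -0.15   0.112] None
  pre [ 0.374 -0.152  0.117] None
0.85
   0.12 [ 0.454 -0.144  0.114] None
   0.43 [ 0.475 -0.142  0.173] [-0.62 -0.7   2.08  0.38  1.32 -0.72]
   0.73 [ 0.512 -0.138  0.224] [-0.49 -0.49  1.81  0.25  1.43 -0.57]
   1.04 [ 0.563 -0.134  0.26 ] [-0.38 -0.24  1.53  0.15  1.56 -0.46]
   1.34 [ 0.622 -0.128  0.279] [-0.3   0.02  1.23  0.08  1.7  -0.38]
   1.65 [ 0.683 -0.122  0.279] [-0.24  0.31  0.9   0.02  1.87 -0.33]
  pre [ 0.439 -0.145  0.1  ] None
  pre [ 0.393 -0.15   0.122] None
  pre [ 0.372 -0.152  0.131] None
1.0
   0.12 [ 0.451 -0.144  0.115] [-0.65 -0.75  2.2   0.39  1.28 -0.78]
   0.43 [ 0.473 -0.142  0.175] [-0.55 -0.61  1.98  0
[... 346 characters left out ...]
  1.3  -0.82]
  pre [ 0.393 -0.15   0.133] None
  pre [ 0.373 -0.152  0.145] None
1.2
   0.12 [ 0.448 -0.145  0.118] [-0.54 -0.59  2.04  0.22  1.39 -0.65]
   0.43 [ 0.471 -0.142  0.177] [-0.48 -0.48  1.85  0.17  1.5  -0.56]
   0.73 [ 0.51  -0.139  0.227] [-0.41 -0.32  1.63  0.12  1.6  -0.49]
   1.04 [ 0.561 -0.134  0.262] [-0.34 -0.13  1.4   0.08  1.69 -0.42]
   1.34 [ 0.621 -0.128  0.28 ] [-0.28  0.08  1.16  0.05  1.78 -0.37]
   1.65 [ 0.683 -0.122  0.279] [-0.24  0.31  0.9   0.02  1.87 -0.33]
  pre [ 0.43  -0.146  0.111] [-0.57 -0.64  2.09  0.23  1.4  -0.68]
  pre [ 0.394 -0.15   0.147] [-0.65 -0.74  2.08  0.25  1.52 -0.72]
  pre [ 0.378 -0.151  0.162] [-0.68 -0.78  2.08  0.26  1.58 -0.74]
```

```bash
cat > open1.py <<'E'
from geo import *
from bench import manip, viewer, state
T0=1.1
tt=lambda a:T0+(a-.12)/1.53*(1.5-T0)
p,q=push(.12,T0,.02,.010); w=p+[-.02,-.0,.08]
print([manip.inverse_kinematics(list(x),q) is not None for x in(w,p)])
manip.close()
manip.move_to(list(w),q); manip.move_l(list(p),.12)
print("f0",state()['ft_force'].round(1) if hasattr(state()['ft_force'],'round') else state()['ft_force'])
for a in np.r_[.12,np.linspace(.12,.6,4)[1:]]:
    p,q=push(a,tt(a),-.001,.010); manip.move_l(list(p),.08,q)
    s=state();print(round(a,2),round(s['time'],1),np.round(s['ft_force'],1))
for n in("side",):
    d=viewer.get_image(n);np.savez(n+"1.npz",**d);cv2.imwrite("pics/s1.png",cv2.resize(d["frame"],(800,600)))
E
python3 open1.py
```

```text
[True, True]
f0 [-0.1  0.3  0.8]
0.12 4.3 [0.1 0.5 0.3]
0.28 4.9 [-4.3  0.2  1. ]
0.44 5.5 [-6.6 -0.3  2.4]
0.6 6.0 [-1.1 -1.   0.6]
```

View pics/s1.png

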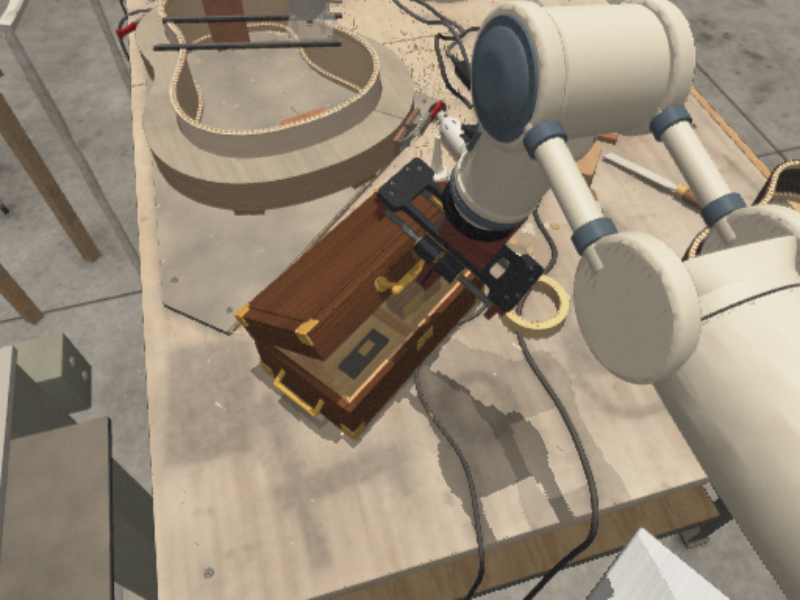

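The lid is lifting, with about 30° of opening at the bar (400,280). Plane iron and tray are visible inside and contact forces are low. Continuing.

```bash
cat > open2.py <<'E'
from geo import *
from bench import manip, viewer, state
tt=lambda a:1.1+(a-.12)/1.53*.4
for a in np.r_[np.linspace(.6,1.6,8),1.62,1.64,1.66,1.68]:
    p,q=push(a,tt(a),-.001,.010); manip.move_l(list(p),.08,q)
    s=state();f=s['ft_force'];print(round(a,2),round(s['time'],1),np.round(f,1))
    if a>1.6 and np.linalg.norm(f)>18: break
p,q=push(a,tt(a),.12,.010); manip.move_l(list(p),.15,q)
p,q=tool([-.05,0,.33],np.pi/2,1); manip.move_to(list(p),q)
manip.gripper_open();print(state()['time'])
for n in("side","wrist","top"):
    d=viewer.get_image(n);np.savez(n+"2.npz",**d);cv2.imwrite(f"pics/{n}2.png",cv2.resize(d["frame"],(800,600)))
E
python3 open2.py
```

```text
0.6 6.3 [-0.4  0.1 -1.3]
0.74 6.8 [-0.   0.6 -0.2]
0.89 7.3 [-0.  -0.3  0.4]
1.03 7.9 [-0.2 -0.1 -0. ]
1.17 8.4 [ 0.4  0.4 -1. ]
1.31 8.9 [ 0.6 -0.4  0.3]
1.46 9.4 [-0.3 -0.2  0.7]
1.6 9.9 [ 0.1  0.8 -0.4]
1.62 10.2 [-0.5 -0.4 -0.6]
1.64 10.4 [-0.7  0.1 -0.5]
1.66 10.7 [-0.6 -0.4 -0.2]
1.68 10.9 [-10.5  -0.4   2.7]
13.6583
```

View pics/side2.png

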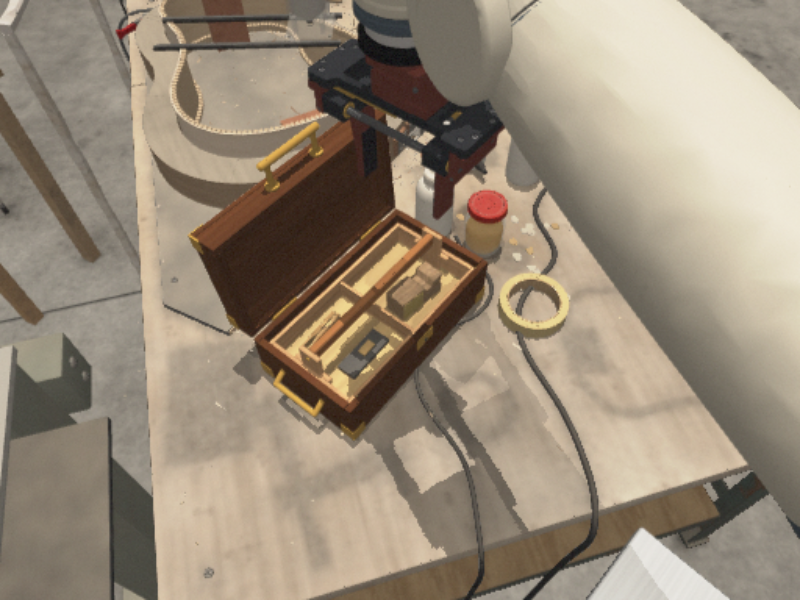

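View pics/wrist2.png

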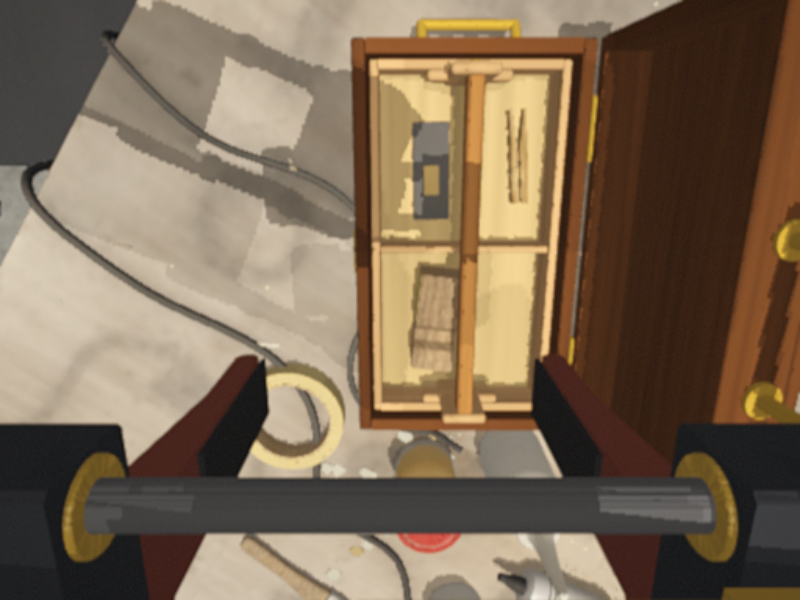

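Side: the lid stands back at its stop with its bar at about (290,150), and the tray is undisturbed. Wrist: the carrying bar runs from (477,75) to (465,410), iron at about (432,170), block at about (435,320), peg at about (517,155). Next I'll measure the bar line and contents in the chest frame from all three views.

```bash
python3 - <<'E'
from geo import *
c,s=np.cos(CH[2]),np.sin(CH[2])
for n in("side2","top2","wrist2"):
    d=dict(np.load(n+".npz"));P=cloud(d)
    Q=P-[CH[0],CH[1],0];X=Q[...,0]*c+Q[...,1]*s;Y=-Q[...,0]*s+Q[...,1]*c;Z=Q[...,2]
    m=(abs(X)<.03)&(abs(Y)<.11)&(Z>.102)&(Z<.12)
    if m.sum()>30:
        z=np.percentile(Z[m],60);k=m&(abs(Z-z)<.002)
        print(n,"bar",k.sum(),"z",z.round(4),"fit x=a*y+b",np.polyfit(Y[k],X[k],1).round(4),"xr",np.percentile(X[k],[3,97]).round(4))
    i=(abs(X)<.07)&(abs(Y)<.13)&(Z>.046)&(Z<.08)
    for nm,g in(("iron",i&(Y>.02)&(X<-.009)&(X>-.06)),("block",i&(Y<-.02)&(X<-.009)&(X>-.06)&(Z>.06)),("peg",i&(X>.015)&(Y>.02)&(X<.06))):
        if g.sum()>15: print("  ",nm,g.sum(),"X",np.percentile(X[g],[3,97]).round(3),"Y",np.percentile(Y[g],[3,97]).round(3),"Z",np.median(Z[g]).round(3))
    r=(abs(abs(X)-.08)<.003)&(abs(Y)<.14)&(Z>.07)&(Z<.1);print("   rim z",np.median(Z[r]).round(4))
    # chest footprint: rim points
    k=(abs(Z-.085)<.003)&(abs(X)<.1)&(abs(Y)<.165)
    if k.sum()>50: print("   rim rect",cv2.minAreaRect(np.c_[X[k],Y[k]].astype(np.float32)))
    L=(X>.08)&(X<.2)&(abs(Y)<.13)&(Z>.24)&(Z<.262);print("   lid top inner edge x",np.percentile(X[L],[1,5]) if L.sum()>20 else None)
E
```

```text
side2 bar 412 z 0.1097 fit x=a*y+b [ 0.0002 -0.0018] xr [-0.0069  0.0038]
   iron 431 X [-0.041 -0.014] Y [0.023 0.127] Z 0.048
   block 554 X [-0.041 -0.01 ] Y [-0.126 -0.021] Z 0.075
   peg 174 X [0.023 0.049] Y [0.037 0.128] Z 0.051
   rim z 0.085
   rim rect ((0.005099043250083923, -0.0010819733142852783), (0.3015541136264801, 0.18257489800453186), 89.94066619873047)
   lid top inner edge x [0.09776193 0.09856417]
top2 bar 103 z 0.1105 fit x=a*y+b [-0.0028  0.0009] xr [-0.0042  0.0061]
   iron 143 X [-0.038 -0.012] Y [0.066 0.128] Z 0.049
   block 201 X [-0.039 -0.01 ] Y [-0.13  -0.059] Z 0.075
   peg 28 X [0.018 0.048] Y [0.096 0.128] Z 0.059
   rim z 0.0853
   rim rect ((0.002606607973575592, 0.0009519457817077637), (0.1717849224805832, 0.30065134167671204), 0.00998462550342083)
   lid top inner edge x None
wrist2 bar 1932 z 0.1089 fit x=a*y+b [ 0.0013 -0.0014] xr [-0.0066  0.0039]
   iron 1428 X [-0.041 -0.013] Y [0.023 0.126] Z 0.047
   block 1629 X [-0.039 -0.01 ] Y [-0.125 -0.022] Z 0.075
   peg 631 X [0.021 0.049] Y [0.036 0.127] Z 0.05
   rim z 0.084
   rim rect ((0.0005018264055252075, -0.001083657145500183), (0.2998353838920593, 0.17224889993667603), 89.93689727783203)
   lid top inner edge x [0.0980751  0.09850728]
```

Views agree: bar at X ≈ -1 mm, top at z ≈ 0.1095, so its middle is at 0.100. The lid edge at X = 0.098 leaves about 1 cm for the gripper body. Descend, grip near the contents' centre of mass, and test-lift.

```bash
cat > grab.py <<'E'
from geo import *
from bench import manip, viewer, state
st=lambda m:(lambda s:print(m,round(s['time'],1),np.round(s['ft_force'],1),np.round(s['moment'],2),"gap",round(s['finger_gap'],4),"F",s['finger_force']))(state())
G=lambda z:tool([-.001,.008,z],np.pi/2,1,.011)
p,q=G(.33);manip.move_l(list(p),.1,q)
manip.move_l(list(G(.102)[0]),.12);st("down")
manip.close();manip.hold(.3);st("closed")
manip.move_l(list(G(.110)[0]),.02);manip.hold(.4);st("lift8")
for n in("side","wrist"):
    d=viewer.get_image(n);np.savez(n+"3.npz",**d);cv2.imwrite(f"pics/{n}3.png",cv2.resize(d["frame"],(800,600)))
E
python3 grab.py
```

```text
down 16.5 [ 0.6 -0.1  0.2] [-0.03 -0.1   0.01] gap 0.0879 F 0.0
closed 18.0 [ 3.3 -0.2 -1.6] [-0.03 -0.56  0.02] gap 0.0118 F 29.999816715717316
lift8 18.9 [ 0.3  0.2 -5.5] [ 0.02 -0.13 -0.04] gap 0.0123 F 29.998971819877625
```

View pics/wrist3.png

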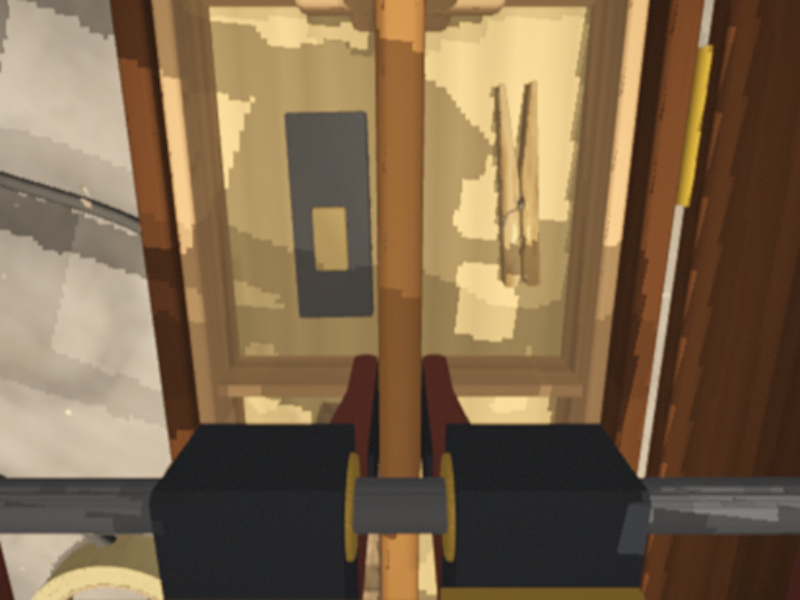

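The bar is between the fingers (gap 12 mm) and the tray is free with its full 5.5 N weight and little moment. Iron and peg are in place. Lift the rest of the way.

```bash
cat > lift.py <<'E'
from geo import *
from bench import manip, viewer, state
p,q=tool([-.001,.008,.218],np.pi/2,1,.011)
manip.move_l(list(p),.04);manip.hold(.4)
s=state();print(s['time'],np.round(s['ee_pos'],4),np.round(p,4),np.round(s['ft_force'],1),np.round(s['moment'],2),s['finger_gap'])
c,sn=np.cos(CH[2]),np.sin(CH[2])
for n in("side","top"):
    d=viewer.get_image(n);np.savez(n+"4.npz",**d);cv2.imwrite(f"pics/{n}4.png",cv2.resize(d["frame"],(800,600)))
    Q=cloud(d)-[CH[0],CH[1],0];X=Q[...,0]*c+Q[...,1]*sn;Y=-Q[...,0]*sn+Q[...,1]*c;Z=Q[...,2]
    for nm,m in(("front",(X<-.067)&(X>-.071)),("back",(X<.071)&(X>.067))):
        k=m&(abs(Y)<.13)&(Z>.17)&(Z<.2)
        if k.sum()>20:
            zz=Z[k];o=zz>np.percentile(zz,50);print(n,nm,k.sum(),"z=a*y+b",np.polyfit(Y[k][o],zz[o],1).round(4))
    k=(abs(Y)<.12)&(abs(X)<.004)&(Z>.22)&(Z<.232);
    if k.sum()>20: print(n,"bar top",np.polyfit(Y[k],Z[k],1).round(4),k.sum())
E
python3 lift.py
```

```text
22.2667 [ 0.577  -0.1241  0.207 ] [ 0.577  -0.1241  0.207 ] [-0.9 -0.3 -4.9] [-0.03 -0.16  0.03] 0.011851127854209305
side front 130 z=a*y+b [0.0004 0.1903]
side back 77 z=a*y+b [-0.0003  0.1904]
side bar top [-0.0033  0.226 ] 197
top front 150 z=a*y+b [0.0005 0.1915]
top back 86 z=a*y+b [0.0004 0.1915]
top bar top [2.000e-04 2.267e-01] 252
```

View pics/side4.png

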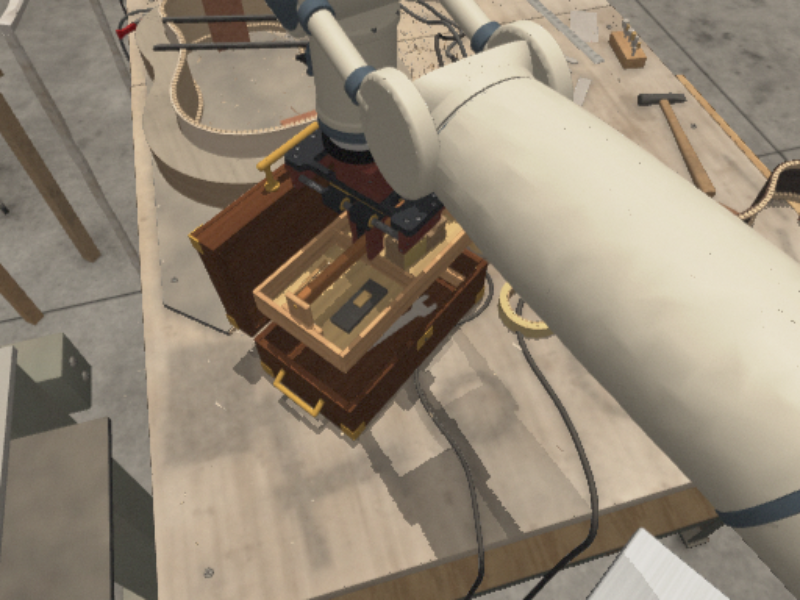

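The tray is level over the chest at (365,290) and the spanners show beneath it. Its front and back rims are both at z ≈ 0.191, which puts the underside about 6.7 cm above the chest rim. The lid is still open. Hold, then hand in.

```bash
python3 - <<'E'
from bench import manip, viewer, state
manip.hold(3.6);s=state();print(s['time'],s['finger_gap'],s['ee_pos']);print(manip.job_done())
E
```

```text
25.9667 0.011894303817497206 [ 0.57706269 -0.12414079  0.20702947]
the job is handed in; nothing more can be done
None
```

The job is handed in at about 26 s: the lid stands open at its stop (pushed up under its bar handle with closed fingers), and the gripper held the tray level about 6.7 cm above the rim for over three seconds and still has it. I saw nothing spilled or disturbed, but the arm hid the jar and bottle in the last view I looked at.

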